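# Turn a panel of the mount-board sample display

### The job

Turn the top panel of the sample display over its spine, from the pile on the robot's right onto the pile on its left, so that the samples behind it show: put a fingertip under its index tab, ease it up and over without flinging it, and press it down until it lies flat. Only push it with the fingers, gently, never pinching it, leave the things standing around the display undisturbed, and end clear of everything.

Things in the scene. Friction and masses are not known exactly. Their poses are not given: they have to be found in the camera images.
- display: sample display fixed to the counter, lying open like a book. Grey steel base 235 mm along the spine (x) by 320 mm across (y), 4 mm thick. Origin: centre of the underside, on the counter; x along the spine, away from the robot; y to the left-hand pile; z up. The spine lies over y = 0; its two grey end cheeks (at x = +-116 mm, 50 mm wide across the spine) rise to 54 mm.
- right_pile (a point): centre of the top of the solid right-hand pile (display's y = -88 mm), 40 mm above the counter; axes as the display's. Piles reach from 16 to 160 mm off the spine, 210 mm long. Their panels have index tabs like the top panel's, but only at x = +-75 mm; between these (|x| below 50 mm) the space beside both piles is free down to the counter.
- left_pile (a point): centre of the top of the left-hand pile, mirror image of the right-hand one (display's y = +88 mm), 40 mm above the counter; axes as the display's.
- panel (a joint): angle (rad) of the top panel of the right-hand pile, to be turned: 210 mm along the spine, 4 mm thick, 120 g, black rim, board patches on both faces. 0: flat on the right-hand pile; 1.57: upright; 3.14: flat on the left-hand pile (end stop). May start raised by up to 0.2. The pivot is stiff: the panel stays at any angle where it is left, never falls; some 2 N at the tab move it.
- panel_pivot (a point): middle of the pivot line about which the panel turns: parallel to the display's x, at its y = 0, 44 mm above the counter. The panel's mid-plane goes through this line; the panel reaches from 16 to 160 mm from it, its tab to 182 mm.
- panel_tab (a point): middle of the outer edge of the panel's black index tab, in the panel's mid-plane, 182 mm from the pivot line; moves with the panel. The tab is at the display's x = 0, 45 mm wide along the spine, 3 mm thick, and stands out 22 mm past panel and pile: with the panel flat, 42 mm of free height between tab and counter.
- corner_sample: bystander: L-shaped wooden picture-frame corner, 100 mm legs, 22 mm high, lying to the left of the display, 80 mm or more past its base. Origin: centre of the 100 mm square round it, on the counter.
- tape_roll: bystander: roll of white paper tape lying flat, 90 mm across, 24 mm high, beyond the display (display's +x side). Origin: centre of the underside.
- ink_bottle: bystander: brown glass bottle, 42 mm across, 85 mm high, beyond the display (display's +x side). Origin: centre of the underside.
- brush_pot: bystander: white pot, 76 mm across and 90 mm high, with brushes that stand up to 185 mm, beyond the left far corner of the display. Origin: centre of the underside.

How it is judged:
By the outcome, as a careful person would: the job done as asked, in the order asked, and still so for the second after the job is handed in, with the robot touching nothing.
It also fails if it takes over 43 s, if anything falls off the work surface, if the arm or the gripper's body presses on something with over 40 N, if the wrist force passes 120 N, or if a joint passes its speed limit or range.

### The arm

A 6-joint arm with a two-finger parallel gripper is mounted at the origin on the work surface. World frame = base frame: x ahead of the robot, y to its left, z up, the work surface at z = 0. Lengths are in m, angles in degrees, forces in N, time in s.
With the tool pointing down it reaches from about 0.3 to 0.875 m from the base axis. Payload 6.4 kg.
Tool frame: the origin (TCP) lies at the very end of the fingers, on their centre line; the grasp point (between the pads) lies 19 mm behind it; z points along the fingers, y is the line along which they close (so a half turn about z gives the same grasp; the last joint's range is limited). The gripper opens to 85 mm and grips with 20 to 120 N. Pads are 22 mm wide; open, the fingers measure 114 mm over their backs; the gripper's body (76 mm by 85 mm) begins 54 mm behind the grasp point. The pads swing forward as they close: fully open they stand 13 mm farther back than shut.
Start: joints at [59.055, 10.359, 92.074, -0, 77.567, -11.82], TCP at [0.188, 0.543, 0.211] pointing down, gripper open.
Joint ranges: [-171.53, 171.53], [-51.25, 118.39], [17.06, 147.69], [-65.23, 245.23], [0, 150.52], [-178.68, 178.68]. Speed limits (degrees/s): [147.25, 147.25, 172.46, 180, 180, 180].

### API

Orientations are given as a 3x3 rotation matrix whose columns are the frame's x, y, z axes.
In Python, from cell import robot gives the robot as it stands. Calls block until the motion is done:
- robot.move_ptp(position, orientation): joint-space move of the TCP to a pose.
- robot.move_straight(position, ori=None, feed=0.15, f_stop=None): straight line of the TCP; ori=None keeps the orientation; feed is the mean speed in m/s. With f_stop (N) it stops when the force on the tool has changed by that much, and returns True; else False.
- robot.move_joints(angles): joint-space move.
- robot.release() and robot.close_gripper(): open the fingers fully, or close them until they stop; the grip force is fixed at half the most.
- robot.pause(seconds).
- robot.solve_ik(position, orientation): joint angles nearest the present ones, or None.
- robot.get_obs(): the state.
- robot.grab_frame(name): name is "scene" or "top" or "wrist"; returns a dict with "img" (384x512x3 uint8, red, green, blue), "fx", "fy", "cx", "cy" (pixels), "k1" (the pictures are not rectified: a ray, as slopes to the right and down, at radius r is drawn at 1 + k1 r^2 times it, then the intrinsics apply), "eye" and "rotation" of the camera in the world; the wrist camera has in their place "tool_from_camera" (4x4, takes a point from camera to tool coordinates, whose origin is the TCP and whose axes are the flange's). Camera axes: x right, y down, z forward; pixel columns grow to the right and rows downward; lengths in m; the calibration is good to about 2 mm. A picture is of the moment at which its call begins: read the wrist's pose just before it. There is no depth.
A pose or a line that the arm cannot do raises robot.PlanningError and nothing moves.
- robot.hand_in(): hands the job in; it is judged then, once.
The state is a dict: "time_s": time; "q": joint angles; "qvel": joint speeds; "joint_torque": joint torques, N m; "ee_pos": TCP position; "orientation": TCP orientation; "ft_force": force on the tool from outside, world axes, zero at the start; "wrist_torque": the same for the moment, N m; "grip_width": finger opening in m; "finger_force": force on a finger pad.
Only numpy, scipy, OpenCV 4.12 (cv2) and the standard library are available. Lean on these libraries where they do the work, as an engineer would, in place of code of your own. Each camera call takes 0.05 s, during which the arm holds its last target. There are 200 camera calls.

## Working session

There is one attempt and no reset: what is moved stays moved. The work goes in short steps, each a Python script; the robot and the scene stay as the last script left them, time stands still between calls to the robot, and variables do not carry over. Pictures are saved under pics/ and viewed, at most 10 in all, crops included, and the job is handed in when it is done.

```bash
ls; mkdir -p pics
python3 - <<'E'
from cell import robot
import cv2,numpy as np
ims=[]
for n in("scene","top"):
    f=robot.grab_frame(n);np.savez("pics/"+n,**f)
    print(n,{k:np.round(v,4).tolist() for k,v in f.items() if k!="img"})
    cv2.imwrite(f"pics/{n}.png",f["img"][:,:,::-1])
print(robot.get_obs())
E
```

```text
pics
scene {'fx': 425.5408, 'fy': 425.5408, 'cx': 262.9402, 'cy': 188.0969, 'k1': -0.0665, 'eye': [1.1426, -0.0956, 0.7301], 'rotation': [[0.4209, 0.7214, -0.5499], [0.9069, -0.3462, 0.24], [-0.0173, -0.5998, -0.8]]}
top {'fx': 362.8467, 'fy': 362.8467, 'cx': 260.7907, 'cy': 192.9625, 'k1': 0.0063, 'eye': [0.5189, 0.1122, 0.8256], 'rotation': [[0.0107, -0.9825, 0.1858], [-0.9989, -0.0189, -0.0426], [0.0454, -0.1851, -0.9817]]}
{'time_s': 0.1, 'q': array([ 5.90569202e+01,  1.03995941e+01,  9.21258948e+01,  5.02419491e-05,
        7.75688364e+01, -1.18204350e+01]), 'qvel': array([ 0.01960508, -0.16120368, -0.17143663,  0.06157042, -0.10243146,
        0.03612677]), 'joint_torque': array([ 8.06022636e-04, -4.45872080e+01, -3.52240062e+01, -2.86811674e-04,
        4.12013105e-03,  1.74942795e-05]), 'ee_pos': array([0.18806817, 0.54280392, 0.20975534]), 'orientation': array([[-9.44819308e-01,  3.27590839e-01, -8.47232830e-04],
       [ 3.27591760e-01,  9.44818314e-01, -1.41154505e-03],
       [ 3.38071867e-04, -1.61120151e-03, -9.99998645e-01]]), 'ft_force': array([-0.57681607, -0.19630362,  0.61838207]), 'wrist_torque': array([-0.02988419,  0.03587729, -0.02783284]), 'finger_force': 0.0, 'grip_width': 0.08534064782383688}
```

View pics/top.png

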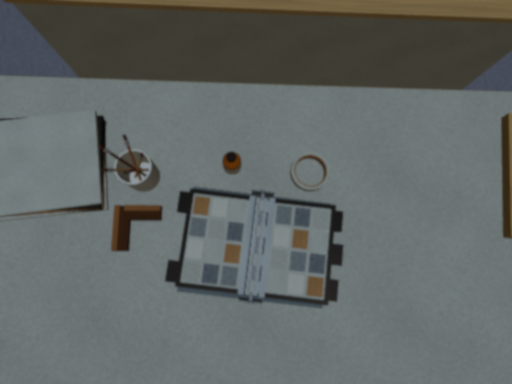

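View pics/scene.png

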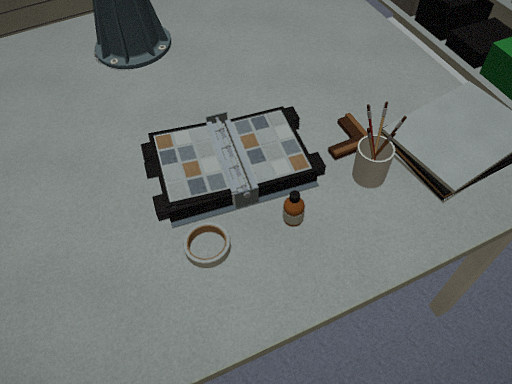

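The top view shows the spine from about (263,193) to (252,299) and the right-pile tabs at (338,220), (336,254) and (333,290). The tape is at (310,172), the bottle at (232,161), the pot at (134,167) and the L-shaped corner at (135,225). Next I'll enlarge the display.

Run:
```python
import cv2,numpy as np
a=cv2.imread("pics/top.png")[180:310,160:355];b=cv2.imread("pics/scene.png")[95:225,135:330]
g=lambda i:cv2.convertScaleAbs(cv2.resize(i,None,fx=4,fy=4,interpolation=cv2.INTER_CUBIC)[:,:],alpha=1.5)
cv2.imwrite("pics/ta.png",g(a));cv2.imwrite("pics/sb.png",g(b))
```

```text
(no output)
```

View pics/ta.png

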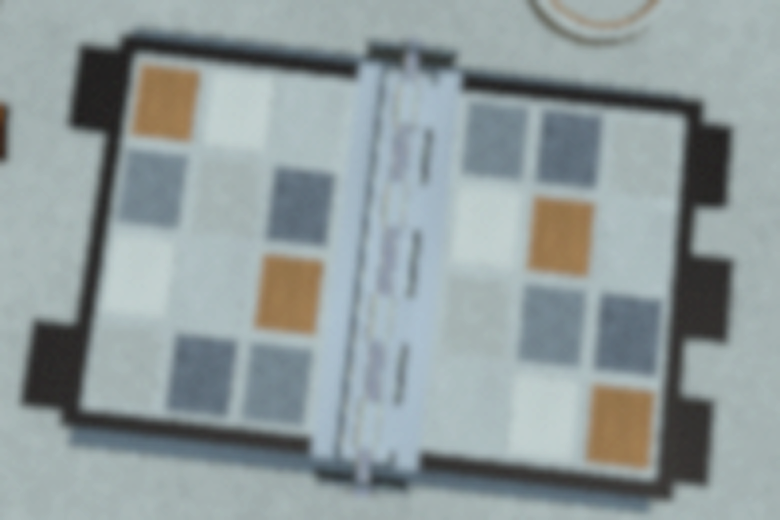

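View pics/sb.png

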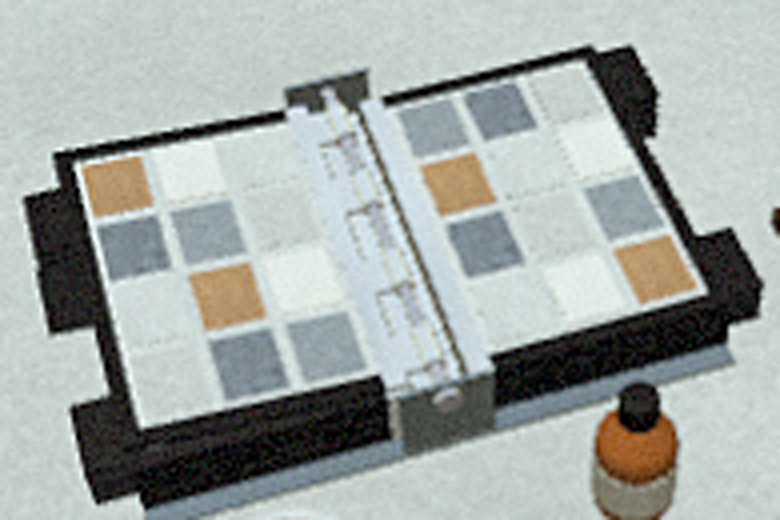

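The crops show all the corners clearly: the right panel's outer corners, the left pile's corners and the middle tab. I'll triangulate them.

```bash
cat > h.py <<'E'
import numpy as np,cv2
def ray(f,p):
    x=cv2.undistortPoints(np.array([[p]],float),np.array([[f["fx"],0,f["cx"]],[0,f["fy"],f["cy"]],[0,0,1]],float),np.array([float(f["k1"]),0,0,0]))[0,0]
    d=f["rotation"]@np.r_[x,1];return f["eye"],d/np.linalg.norm(d)
def tri(*rs):
    A=sum(np.eye(3)-np.outer(d,d) for e,d in rs);b=sum((np.eye(3)-np.outer(d,d))@e for e,d in rs)
    return np.linalg.solve(A,b)
def plane(r,z): return r[0]+r[1]*(z-r[0][2])/r[1][2]
E
python3 - <<'E'
from h import *
T=np.load("pics/top.npz");S=np.load("pics/scene.npz")
t=lambda u,v:ray(T,(160+u/4-.375,180+v/4-.375))
s=lambda u,v:ray(S,(135+u/4-.375,95+v/4-.375))
P={"Rfar":((701,101),(137,430)),"Rnear":((671,496),(57,153)),"Lfar":((125,36),(722,300)),"Lnear":((66,424),(594,47)),
"pinfar":((413,52),(450,400)),"pinnear":((361,475),(326,90)),"tab":((730,300),(42,298)),
"cheekfarL":((369,45),(493,362)),"cheekfarR":((455,55),(398,392))}
for k,(a,b) in P.items():
    print(k,tri(t(*a),s(*b)).round(4),plane(t(*a),.044).round(4))
for z in(.044,.08):
  for k in((730,300),(732,260),(727,340)):print(z,plane(t(*k),z).round(4))
f=lambda p,z:plane(ray(T,p),z).round(3)
print("tape",f((309,172),.024),"bottle",f((231,161),.06),"pot",f((134,167),.09),"L",f((115,207),.022),f((162,213),.022),f((120,250),.022))
E
```

```text
Rfar [ 0.6399 -0.076   0.0695] [ 0.6433 -0.0852  0.044 ]
Rnear [ 0.4364 -0.0586  0.0621] [ 0.4341 -0.0636  0.044 ]
Lfar [0.6734 0.2301 0.0423] [0.6735 0.2308 0.044 ]
Lnear [0.4686 0.2544 0.0399] [0.4682 0.2516 0.044 ]
pinfar [0.6688 0.0747 0.0399] [0.6676 0.0737 0.044 ]
pinnear [0.444  0.0979 0.0499] [0.4436 0.0985 0.044 ]
tab [ 0.5351 -0.0929  0.0627] [ 0.5355 -0.0979  0.044 ]
cheekfarL [0.6688 0.0992 0.0574] [0.6711 0.0979 0.044 ]
cheekfarR [0.6642 0.0512 0.0551] [0.6664 0.0506 0.044 ]
0.044 [ 0.5355 -0.0979  0.044 ]
0.044 [ 0.5568 -0.0997  0.044 ]
0.044 [ 0.5144 -0.0957  0.044 ]
0.08 [ 0.5347 -0.0883  0.08  ]
0.08 [ 0.555 -0.09   0.08 ]
0.08 [ 0.5146 -0.0861  0.08  ]
tape [ 0.722 -0.033  0.024] bottle [0.733 0.145 0.06 ] pot [0.707 0.342 0.09 ] L [0.633 0.398 0.022] [0.622 0.295 0.022] [0.54  0.379 0.022]
```

```bash
cat >> h.py <<'E'
C=np.array([.555,.0863]);yaw=np.radians(-6.0);PZ=.044;SG=1
ex=np.array([np.cos(yaw),np.sin(yaw),0]);ey=np.array([-np.sin(yaw),np.cos(yaw),0]);ez=np.array([0,0,1.])
O=np.r_[C,PZ]
def ori(a,sg=None):
    z=ey*np.cos(a)-ez*np.sin(a);y=ex*(SG if sg is None else sg);return np.c_[np.cross(y,z),y,z]
def pose(th,sg=None,amin=35,dx=0.):
    """TCP pose whose finger side/tip corner just carries the tab at panel angle th (rad)"""
    a=np.radians(np.clip(np.degrees(th)-5,amin,90))
    u=np.array([-np.cos(th),np.sin(th)]);n=np.array([np.sin(th),np.cos(th)])
    m=np.array([np.sin(a),np.cos(a)]);d=np.array([np.cos(a),-np.sin(a)])
    p=(.182*u-.0015*n-.011*m+.012*d) if a>th else (.170*u-.0015*n-.011*m)
    return O+ex*dx+ey*p[0]+ez*p[1],ori(a,sg)
E
python3 - <<'E'
from h import *;from cell import robot
for sg in(1,-1):
    print(sg)
    p,R=pose(0.,sg);L=[(p-.07*ey+.2*ez,R),(p-.07*ey-.006*ez,R),(p-.006*ez,R)]+[pose(t,sg) for t in np.linspace(0,np.pi,9)]
    for p,R in L:
        q=robot.solve_ik(p,R);print(p.round(3),None if q is None else np.round(q))
E
```

```text
1
[ 0.529 -0.161  0.227] [-51.  29.  84.  37. 109. -47.]
[ 0.529 -0.161  0.021] [-51.  47.  84.  35.  94. -58.]
[ 0.536 -0.091  0.021] [-47.  43.  90.  38.  90. -57.]
[ 0.536 -0.091  0.027] [-47.  43.  90.  38.  90. -56.]
[ 0.538 -0.078  0.096] [-46.  35.  92.  39.  94. -52.]
[ 0.542 -0.041  0.155] [-42.  25.  96.  39.  93. -46.]
[0.547 0.011 0.195] [-28.  10.  99.  26.  83. -28.]
[0.554 0.074 0.213] [-8.  7. 95.  5. 77. -3.]
[0.561 0.139 0.202] [ 2. 11. 92.  0. 77.  8.]
[0.566 0.194 0.165] [ 8. 16. 91.  0. 73. 14.]
[0.57  0.231 0.11 ] [11. 21. 91.  0. 68. 17.]
[0.572 0.244 0.046] [12. 27. 91.  0. 62. 18.]
-1
[ 0.529 -0.161  0.227] [-51.  29.  84.  37. 109. 133.]
[ 0.529 -0.161  0.021] [-51.  47.  84.  35.  94. 122.]
[ 0.536 -0.091  0.021] [-47.  43.  90.  38.  90. 123.]
[ 0.536 -0.091  0.027] [-47.  43.  90.  38.  90. 124.]
[ 0.538 -0.078  0.096] [-46.  35.  92.  39.  94. 128.]
[ 0.542 -0.041  0.155] [-42.  25.  96.  39.  93. 134.]
[0.547 0.011 0.195] [-28.  10.  99.  26.  83. 152.]
[0.554 0.074 0.213] [ -8.   7.  95.   5.  77. 177.]
[0.561 0.139 0.202] [   2.   11.   92.    0.   77. -172.]
[0.566 0.194 0.165] [   8.   16.   91.    0.   73. -166.]
[0.57  0.231 0.11 ] [  11.   21.   91.    0.   68. -163.]
[0.572 0.244 0.046] [  12.   27.   91.    0.   62. -162.]
```

Run:
```python
from h import *;from cell import robot
robot.close_gripper()
o=robot.get_obs();robot.move_straight(o["ee_pos"]+[0,0,.1],feed=.2)
p,R=pose(0.)
robot.move_ptp(p-.09*ey+.2*ez,R)
robot.move_straight(p-.05*ey+.004*ez,feed=.15)
robot.pause(.2)
o=robot.get_obs();print(o["time_s"],o["ee_pos"],o["ft_force"],o["grip_width"],p-.05*ey)
ims=[]
for n in("scene","top"):
    f=robot.grab_frame(n);np.savez("pics/b"+n,**f);im=f["img"][:,:,::-1]
    ims.append(cv2.resize(im[80:230,100:300] if n=="scene" else im[170:320,220:420],None,fx=2.6 if n=="scene" else 2.6,fy=2.6,interpolation=2))
f=robot.grab_frame("wrist");np.savez("pics/bw",**f)
v=np.vstack([np.hstack([cv2.resize(i,(400,300)) for i in ims]),np.hstack([cv2.resize(f["img"][:,:,::-1],(400,300)),np.zeros((300,400,3),np.uint8)])])
cv2.imwrite("pics/b.png",cv2.convertScaleAbs(v,alpha=1.4))
```

```text
6.125 [ 0.5314205  -0.14138024  0.03118956] [-0.18366029  0.80559129 -0.42590248] 8.413533206785992e-05 [ 0.53111739 -0.14092788  0.02660641]
```

View pics/b.png

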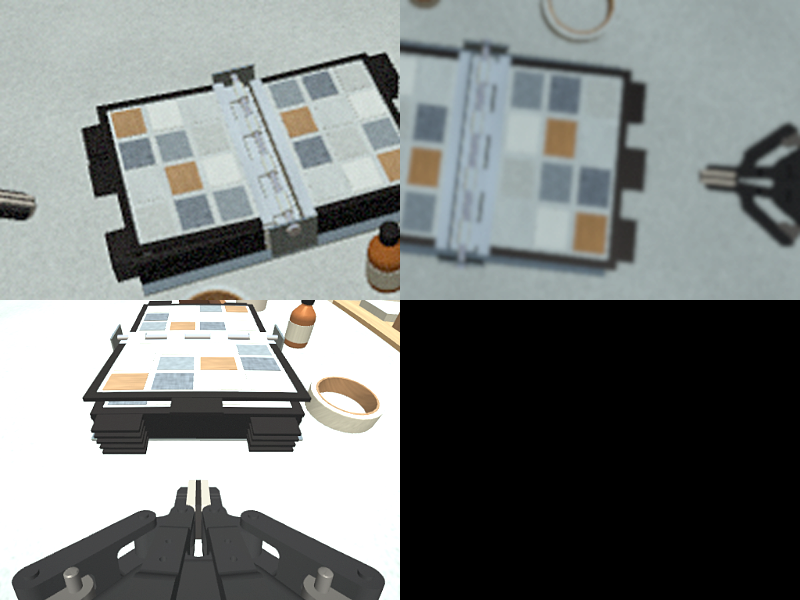

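The wrist view shows the panel slightly raised. Its middle tab at about (197,405) lines up with the fingertips at (198,490), and the space below is free. I'll go in under the tab and start lifting.

Run:
```python
from h import *;from cell import robot
p,R=pose(0.)
robot.move_straight(p-.05*ey-.004*ez,feed=.1)
print(robot.move_straight(p-.004*ez,feed=.08,f_stop=4))
for t in(.1,.3,.5):
    robot.move_straight(*pose(t),feed=.06);o=robot.get_obs();print(t,o["time_s"],(o["ee_pos"]-pose(t)[0]).round(4),o["ft_force"].round(2))
ims=[]
for n in("scene","wrist"):
    ims.append(cv2.resize(robot.grab_frame(n)["img"][:,:,::-1],(400,300)))
cv2.imwrite("pics/c.png",cv2.convertScaleAbs(np.hstack(ims),alpha=1.3))
```

```text
False
0.1 7.8167 [ 0.0002 -0.0003  0.0004] [-0.24 -0.18 -0.55]
0.3 8.575 [-0.0001  0.      0.    ] [-0.19  0.09  0.22]
0.5 9.3333 [-0.  0. -0.] [ 0.03  0.29 -0.75]
```

View pics/c.png

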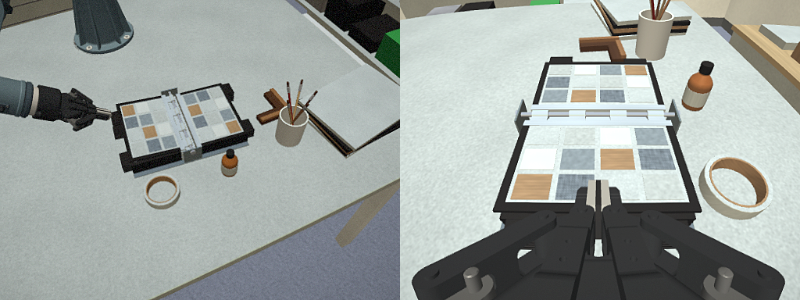

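The wrist view has the fingers at (600,190) drawn over the panel, and the forces are near zero. It looks as if the tab was missed, so I'll look closer.

Run:
```python
from h import *;from cell import robot
a=robot.grab_frame("scene");np.savez("pics/ds",**a);a=a["img"][90:240,100:300,::-1]
b=robot.grab_frame("wrist");np.savez("pics/dw",**b);b=b["img"][180:330,150:350,::-1]
c=robot.grab_frame("top");np.savez("pics/dt",**c);c=c["img"][190:310,280:440,::-1]
r=lambda i:cv2.resize(i,(400,300),interpolation=2)
cv2.imwrite("pics/d.png",cv2.convertScaleAbs(np.vstack([np.hstack([r(a),r(b)]),np.hstack([r(c),0*r(c)])]),alpha=1.4))
o=robot.get_obs();print(o["ee_pos"],o["orientation"].round(2))
T=b
```

```text
[ 0.53845332 -0.06974848  0.1137689 ] [[ 0.06  0.99  0.09]
 [ 0.57 -0.1   0.81]
 [ 0.82 -0.   -0.57]]
```

View pics/d.png

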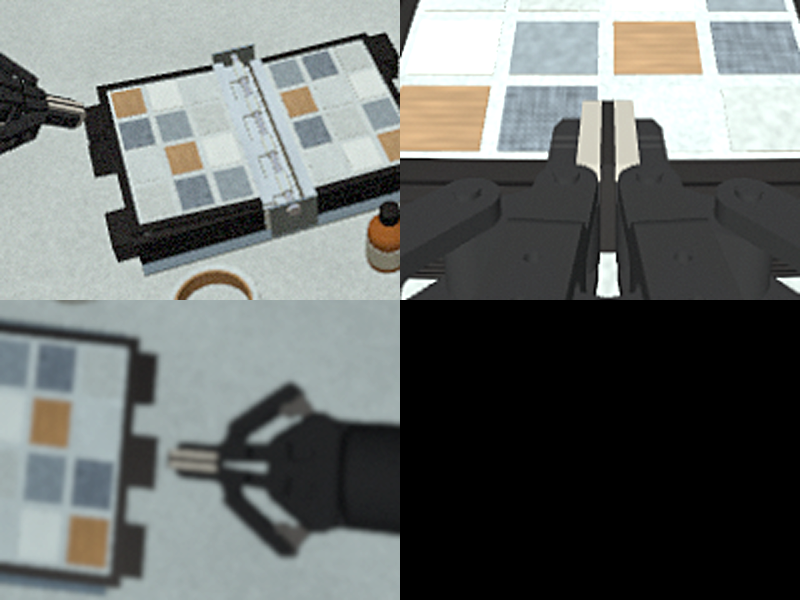

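Run:
```python
from h import *
T=np.load("pics/dt.npz")
for z in(.10,.114,.125):print(z,plane(ray(T,(280+168/2.5,190+160/2.5)),z).round(4))
print(plane(ray(T,(280+158/2.5,190+160/2.5)),.065).round(4))
S=np.load("pics/ds.npz")
print(tri(ray(T,(280+168/2.5,190+160/2.5)),ray(S,(100+84/2,90+115/2))).round(4))
T=np.load("pics/btop.npz");S=np.load("pics/bscene.npz")
print(tri(ray(T,(220+(699-400)/2,170+177/2)),ray(S,(100+36/2,80+205/2))).round(4))
```

```text
0.1 [ 0.5356 -0.0932  0.1   ]
0.114 [ 0.5353 -0.0892  0.114 ]
0.125 [ 0.535  -0.0861  0.125 ]
[ 0.5363 -0.0946  0.065 ]
[ 0.5353 -0.0851  0.125 ]
[ 0.5283 -0.1552  0.0451]
```

Run:
```python
from h import *
W=np.load("pics/dw.npz");M=W["tool_from_camera"];print(M.round(3))
f=dict(W);f["rotation"]=M[:3,:3];f["eye"]=M[:3,3]
for px in((150+582/2-200,180+50),(150+635/2-200,180+50),(150+605/2-200,180+50)):
  e,d=ray(f,px)
  for x in(0,.011):print(px,x,(e+d*(x-e[0])/d[0]).round(4))
```

```text
[[-0.    -0.961 -0.278  0.07 ]
 [ 1.    -0.001  0.001  0.   ]
 [-0.001 -0.278  0.961 -0.163]
 [ 0.     0.     0.     1.   ]]
(241.0, 230) 0 [ 0.     -0.007  -0.0007]
(241.0, 230) 0.011 [ 0.011  -0.0059 -0.0263]
(267.5, 230) 0 [ 0.      0.0093 -0.0007]
(267.5, 230) 0.011 [ 0.011   0.0079 -0.0263]
(252.5, 230) 0 [ 0.      0.0001 -0.0007]
(252.5, 230) 0.011 [ 0.011   0.0001 -0.0263]
```

The wrist view and the triangulation agree: the visible fingertip ends about 19 mm behind the nominal TCP, so it passed just outside the tab. I'll back out and go in that much deeper, with a force guard.

```bash
cat >> h.py <<'E'
LT=.019
def pose2(th,**k):
    p,R=pose(th,**k);return p+LT*R[:,2],R
E
python3 - <<'E'
from h import *;from cell import robot
o=robot.get_obs();robot.move_straight(o["ee_pos"]-.06*ey,feed=.2)
p,R=pose2(.04)
robot.move_straight(p-.05*ey,R,feed=.15)
print(robot.move_straight(p,feed=.06,f_stop=4),robot.get_obs()["ee_pos"]-p)
for t in(.15,.3,.5):
    robot.move_straight(*pose2(t),feed=.05);o=robot.get_obs();print(t,o["time_s"],o["ft_force"].round(2))
a=robot.grab_frame("scene");np.savez("pics/es",**a);a=a["img"][90:240,100:300,::-1]
b=robot.grab_frame("wrist");np.savez("pics/ew",**b);b=b["img"][:,:,::-1]
r=lambda i:cv2.resize(i,(400,300),interpolation=2)
cv2.imwrite("pics/e.png",cv2.convertScaleAbs(np.hstack([r(a),r(b)]),alpha=1.4))
E
```

```text
False [ 1.27215537e-04 -3.21810295e-04 -3.84123953e-06]
0.15 12.325 [ 0.55 -0.12  0.11]
0.3 13.0167 [ 0.   -0.38 -0.25]
0.5 13.8917 [ 0.14 -0.9   0.21]
```

View pics/e.png

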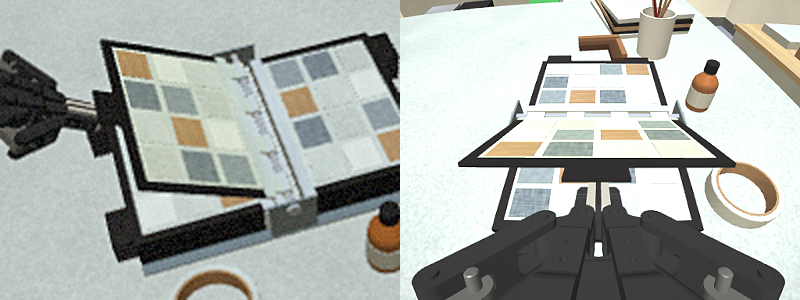

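The panel is up, with the fingertip under the tab at (597,180). I'll carry on with the sweep.

Run:
```python
from h import *;from cell import robot
for t in np.linspace(.5,2.75,12)[1:]:
    s=robot.move_straight(*pose2(t),feed=.06,f_stop=12);o=robot.get_obs();print(round(t,2),round(o["time_s"],2),o["ft_force"].round(2))
    if s: print("stop");break
ims=[robot.grab_frame(n)["img"][:,:,::-1] for n in("scene","top")]
cv2.imwrite("pics/f.png",cv2.convertScaleAbs(np.hstack([cv2.resize(ims[0][60:240,100:340],(400,300)),cv2.resize(ims[1][150:330,90:330],(400,300))]),alpha=1.4))
```

```text
0.7 14.74 [-0.37 -0.1  -0.42]
0.91 15.4 [ 0.06 -0.44  0.18]
1.11 16.06 [0.32 0.7  0.41]
1.32 16.72 [0.68 0.04 0.03]
1.52 17.38 [0.22 0.71 0.18]
1.73 18.06 [-0.41  0.1  -0.76]
1.93 18.78 [-0.09  0.23  0.4 ]
2.14 19.51 [0.35 0.38 0.13]
2.34 20.23 [-0.69  0.54 -0.2 ]
2.55 20.96 [-0.49 -0.69  0.29]
2.75 21.68 [ 0.12 -0.18  0.31]
```

View pics/f.png

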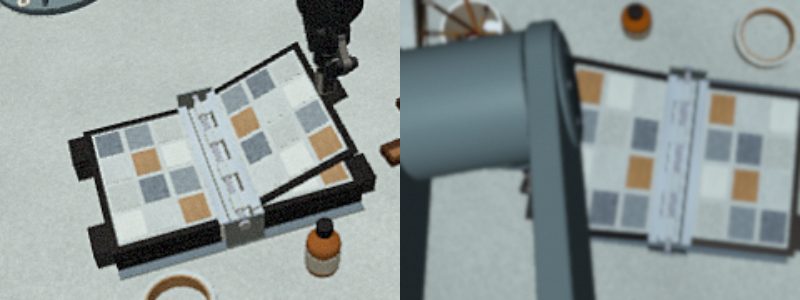

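The panel is over the left pile and still raised by about 0.4 rad, with the fingertip on the tab at (340,85). Now I'll press it flat.

Run:
```python
from h import *;from cell import robot
for t in(2.95,):
    print(robot.move_straight(*pose2(t),feed=.05,f_stop=8))
p,R=pose2(np.pi)
s=robot.move_straight(p+.002*ez,R,feed=.04,f_stop=8)
if not s: s=robot.move_straight(p-.018*ez,R,feed=.02,f_stop=8)
robot.pause(.2)
o=robot.get_obs();print(s,o["time_s"],o["ee_pos"],p,o["ft_force"].round(2))
```

```text
False
True 24.1583 [0.57198261 0.24455594 0.02524238] [0.57162003 0.24442898 0.0265    ] [-1.72 -0.49  5.37]
```

Run:
```python
from h import *;from cell import robot
o=robot.get_obs();p=o["ee_pos"]
print(robot.move_straight(p-.004*ez,feed=.01,f_stop=7),robot.get_obs()["ft_force"].round(1),robot.get_obs()["ee_pos"])
robot.move_straight(p+.2*ez,feed=.12)
robot.move_straight(p+np.array([-.2,0,.2]),feed=.2)
robot.pause(.3)
ims=[]
for n in("scene","top"):
    f=robot.grab_frame(n);np.savez("pics/g"+n,**f);ims.append(f["img"][:,:,::-1])
print(robot.get_obs()["time_s"])
cv2.imwrite("pics/g.png",cv2.convertScaleAbs(np.hstack([cv2.resize(ims[0][60:240,100:340],(400,300),interpolation=2),cv2.resize(ims[1][110:320,80:360],(400,300),interpolation=2)]),alpha=1.4))
```

```text
True [-1.3 -0.1  5.3] [0.57201384 0.24457593 0.02527107]
27.7417
```

View pics/g.png

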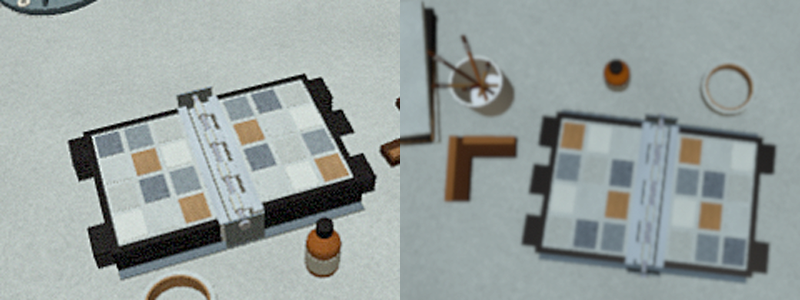

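The panel lies flat on the left pile, with its tab at (540,180) in the right-hand view. The bystanders haven't moved and the arm is clear of everything.

```bash
python3 -c "
from cell import robot;print(robot.hand_in())"
```

```text
the job is handed in; nothing more can be done
None
```

The panel is turned over onto the left pile and pressed flat, nothing around it was disturbed, the arm is clear, and the job was handed in at about 28 s; the first lift missed the tab without touching anything, and the second worked.

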